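# Pack the full tea tins in the caddy and clip its cover on

### The job

Two of the three look-alike tea tins are full and one is empty: feel by their weight which is which, stand the two full ones in the wooden caddy, one in each bay, and leave the empty one standing upright on the worktop for refilling. Then close the caddy: hook the steel tongue of the cover into the slot at the caddy's front rim and pivot the cover down until it snaps flat under the clip at the back. Do not knock over any tin or the sauce bottle on the way.

Things in the scene. Friction and masses are not known exactly. Their poses are not given: they have to be found in the camera images.
- tin_a: one of three look-alike green tea tins, 44 mm across, locked-on brass lid 46 mm across from height 53 to 65 mm, on top of it a dark turned wooden knob 20 mm across from height 70 to 88 mm (12 mm stem); origin at the centre of its underside, z up. Two are full and weigh about 0.32 kg, one is empty, about 0.08 kg (10 % more or less); nothing shows which, and the names are dealt out anew every time
- tin_b: one of three look-alike green tea tins, 44 mm across, locked-on brass lid 46 mm across from height 53 to 65 mm, on top of it a dark turned wooden knob 20 mm across from height 70 to 88 mm (12 mm stem); origin at the centre of its underside, z up. Two are full and weigh about 0.32 kg, one is empty, about 0.08 kg (10 % more or less); nothing shows which, and the names are dealt out anew every time
- tin_c: one of three look-alike green tea tins, 44 mm across, locked-on brass lid 46 mm across from height 53 to 65 mm, on top of it a dark turned wooden knob 20 mm across from height 70 to 88 mm (12 mm stem); origin at the centre of its underside, z up. Two are full and weigh about 0.32 kg, one is empty, about 0.08 kg (10 % more or less); nothing shows which, and the names are dealt out anew every time
- caddy: open wooden box, fixed, outside 133 mm (its x, front to back) by 92 mm (its y) by 98 mm high to the rim, walls and floor 6 mm, inside 121 by 80 mm; a divider across it, 24 mm high over the floor, parts it into a front and a rear bay. Origin at the centre of its underside, z up; -x is the front, roughly towards the robot, with a steel slot along the rim; +x the back, with a spring clip. A tin in a bay stays 4 mm below the rim
- front_bay (a point): centre of the floor of the caddy's front bay, 31.5 mm in front of (-x) the caddy's origin, 6 mm above the worktop; the bay is 58 mm (x) by 80 mm (y). Axes as the caddy's
- rear_bay (a point): centre of the floor of the caddy's rear bay, 31.5 mm behind the origin, same size
- slot (a point): middle of the slot's mouth, 67.5 mm in front of the caddy's origin, level with the rim (98 mm over the worktop), axes as the caddy's. The slot opens towards +x, runs 64 mm along y, is 10 mm deep and 8 mm high; floor flush with the 6 mm wide top of the front wall; the roof flares up 7 mm back over the mouth, to 112 mm. The tongue goes in with the cover's back edge raised 0.2 to 0.3 rad
- cover: loose flat wooden cover, 134 mm (x) by 92 mm (y) by 5 mm, 0.15 kg; starts flat on the worktop, tongue roughly towards the robot. Origin on its underside, 65.5 mm from the wooden front edge and 68.5 mm from the back edge, x from the tongue to the back edge, z up. Shut, it lies on the rim, axes parallel to the caddy's, its origin within 2 mm of the caddy's z axis, 98 mm above the caddy's origin
- tongue (a point): tip of the cover's steel tongue at its underside, 75.5 mm in front of the cover's origin; the tongue is 56 mm wide (y), 3.5 mm thick and stands 10 mm out of the wooden front edge, flush with the underside. Axes as the cover's
- handle (a point): centre of the cover's dark bar handle, 10 mm behind the cover's origin and 26 mm above the underside: 60 mm long along the cover's y, 14 mm thick (x), 34 mm high, its top 39 mm above the underside. Axes as the cover's
- back_edge (a point): middle of the cover's back edge at its underside, 68.5 mm behind the cover's origin
- clip (a joint): lean of the 36 mm wide steel spring clip at the middle of the caddy's back: 0 when upright, grows as it is pushed back (rad, at most 0.25). Its nose overhangs the seated cover's back edge by about 3 mm and its sloping top reaches 22 mm above the rim; as the back edge is pressed down (some 5 to 10 N at the edge, 10 to 18 N at the handle) it pushes the clip back about 0.06 rad, which then springs home
- sauce: dark sauce bottle, 56 mm across and 175 mm high, standing near the work; origin at the centre of its underside

How it is judged:
By the outcome, as a careful person would: the job done as asked, in the order asked, and still so for the second after the job is handed in, with the robot touching nothing.
It also fails if it takes over 72 s, if anything falls off the work surface, if the arm or the gripper's body presses on something with over 40 N, if the wrist force passes 120 N, or if a joint passes its speed limit or range.

### The arm

A 6-joint arm with a two-finger parallel gripper is mounted at the origin on a cart in front of the work surface, level with it; the furniture and walls round the work are solid. World frame = base frame: x ahead of the robot, y to its left, z up, the work surface at z = 0. Lengths are in m, angles in rad, forces in N, time in s.
With the tool pointing down it reaches from about 0.35 to 0.8 m from the base axis. Payload 7.3 kg.
Tool frame: the origin (TCP) lies between the finger pads; the fingertips stand manip.tip_extent ahead of it and the grasp point (between the pads) lies 8 mm behind it (manip.tip_extent is the distance from the TCP to the fingertips, in m); x points along the fingers, y is the direction in which the jaws open and shut, and the axes are right-handed (so a half turn about x gives the same grasp; the last joint's range is limited). The gripper opens to 85 mm and grips with 20 to 120 N. Pads are 22 mm wide; open, the fingers measure 114 mm over their backs; the gripper's body (76 mm by 85 mm) begins 54 mm behind the grasp point. The pads swing forward as they close: fully open they stand 13 mm farther back than shut.
Start: joints at [0.997, 0.342, 1.524, -0, 1.275, -0.146], TCP at [0.218, 0.478, 0.242] pointing down, gripper open.
Joint ranges: [-2.53, 2.53], [-0.77, 2.02], [0.04, 2.7], [-1, 4.14], [0.28, 2.66], [-3.11, 3.11]. Speed limits (rad/s): [2.57, 2.57, 3.14, 3.14, 3.14, 3.14].

### API

Orientations are given as a unit quaternion [x, y, z, w].
In Python, from workcell import manip gives the robot as it stands. The module is installed in compiled form; this text tells all that it offers.
- The arm moves only by the tool arm_command, never from a script. Its argument "deltas" is a list of rows, each a list of 6 numbers: the shift along the tool's x, y, z in cm, then the turn, a rotation vector about the tool's x, y, z in degrees. A call has 1 to 20 rows; each row is the pose to reach, as a shift and turn from the pose commanded when the call began, along the tool's axes at that moment; what a row does not reach only later rows make up. A row lasts 1/12 s, in which the tool goes at most 41.7 mm and 7.16 degrees, less where a joint would pass 70% of its speed; a pose out of reach is approached as far as the arm can. A call with a gripper value outside its range is refused whole. "claw" is the finger opening in cm, from 0 to 8.54, set as the call begins (left out, the last holds). The fingers move at their own pace and stop on an object; "force" is the grip in N (left out, the last holds). Time passes only in rows, so rows that repeat a pose let the fingers close. It gives the time, the measured TCP pose, the force and the opening at its end, in the units of the state.
- manip.get_state(): the state, without advancing time (a new reading comes with each control period).
- manip.capture(name): name is "scene" or "top"; returns a dict with "image" (480x640x3 uint8, red, green, blue), "range_z" (480x640 float32, m along the optical axis (not along the pixel's ray), 0 where there is no reading), "fov_y" (degrees; the focal length in pixels is half the picture's height over the tangent of half this angle, whatever the lens; pixels are square), "cx", "cy" (the principal point, pixels), "k1" (the pictures are not rectified: a ray, as slopes to the right and down, at radius r is drawn at 1 + k1 r^2 times it, then the intrinsics apply), "world_from_camera" (4x4, takes a point from camera to world coordinates). Camera axes: x right, y up, looking along -z (the intrinsics and any distortion apply to the point x, -y, -z); pixel columns grow to the right and rows downward; lengths in m; the calibration is good to about 2 mm. A picture is of the moment at which its call begins.
- manip.job_done(): hands the job in, once; it reports no verdict.
The state is a dict: "t": time; "joint_pos": joint angles; "joint_vel": joint speeds; "effort": joint torques, N m; "position": TCP position; "orientation": TCP orientation; "ft_force": force on the tool from outside, world axes, zero at the start; "torque": the same for the moment, N m; "width": opening from 0.0 (shut) to 1.0 (fully open).
Only numpy, scipy, OpenCV 4.12 (cv2) and the standard library are available. Lean on these libraries where they do the work, as an engineer would, in place of code of your own. Each camera call takes 0.05 s, during which the arm holds its last target.

## Working session

There is one attempt and no reset: what is moved stays moved. The work goes in short steps, Python scripts to look and compute and a tool call to move; the robot and the scene stay as the last step left them, time stands still between calls to the robot, and variables do not carry over. Pictures are saved under pics/ and viewed, and the job is handed in when it is done.

Besides the shell and the picture viewer there is one more tool, called after "Emit:" as name([rows], argument=value, ...), one row to a line, values as JSON. arm_command: Moves the arm, as the interface text tells. Its arguments: {"type":"object","properties":{"deltas":{"type":"array","items":{"type":"array","items":{"type":"number"}}},"claw":{"type":"number"},"force":{"type":"number"}},"required":["deltas"]}

```bash
mkdir -p pics; ls; cat > h.py <<'E'
import numpy as np, cv2
from workcell import manip
from scipy.spatial.transform import Rotation as R
def cap(n,fn=None):
    c=manip.capture(n)
    if fn: cv2.imwrite('pics/'+fn,cv2.cvtColor(c['image'],cv2.COLOR_RGB2BGR))
    return c
def pts(c):
    h,w=c['range_z'].shape
    f=h/2/np.tan(np.radians(c['fov_y'])/2)
    u,v=np.meshgrid(np.arange(w),np.arange(h))
    K=np.array([[f,0,c['cx']],[0,f,c['cy']],[0,0,1.]])
    p=cv2.undistortPoints(np.stack([u,v],-1).reshape(-1,1,2).astype(np.float64),K,np.array([c['k1'],0,0,0,0.])).reshape(h,w,2)
    z=c['range_z'].astype(float)
    P=np.stack([p[...,0]*z,-p[...,1]*z,-z],-1)
    T=np.array(c['world_from_camera'])
    W=P@T[:3,:3].T+T[:3,3]
    W[z<=0]=np.nan
    return W
E
python3 - <<'E'
from h import *
print(manip.get_state(), manip.tip_extent)
for n in('scene','top'):
    c=cap(n,n+'0.png'); print(n,c['fov_y'],c['cx'],c['cy'],c['k1'],np.round(c['world_from_camera'],3).tolist(), (c['range_z']>0).mean())
    np.savez('pics/'+n+'0.npz',W=pts(c),img=c['image'])
E
```

```text
pics
{'t': 0.0, 'joint_pos': array([ 9.96987517e-01,  3.42742865e-01,  1.52501937e+00, -3.01587718e-05,
        1.27538825e+00, -1.46034302e-01]), 'joint_vel': array([ 0.00076828, -0.00061291,  0.00016642,  0.00022132,  0.00143391,
       -0.00111326]), 'effort': array([-2.31215367e-03, -4.33666670e+01, -2.46011835e+01, -2.71587442e-04,
        7.71030231e-03,  6.42258257e-06]), 'position': array([0.21758885, 0.47736624, 0.24161467]), 'orientation': array([ 0.14956844,  0.69117896, -0.1506066 ,  0.69081009]), 'ft_force': array([ 0.02768948, -0.80153695, -0.25279036]), 'torque': array([-0.00090109,  0.03543697,  0.03207033]), 'width': 1.0058559003876077} 0.011
scene 47.330726964271605 317.5876198190898 236.51692010206557 -0.10707235295089787 [[0.58, 0.388, -0.717, -0.182], [-0.815, 0.298, -0.498, -0.73], [0.02, 0.872, 0.489, 0.549], [0.0, 0.0, 0.0, 1.0]] 0.99611328125
top 44.47046836433431 325.35636624186776 238.08030309021228 -0.1813836400470518 [[-0.003, 0.996, -0.084, 0.451], [-1.0, -0.002, 0.007, -0.263], [0.006, 0.084, 0.996, 1.172], [0.0, 0.0, 0.0, 1.0]] 0.9958138020833334
```

View pics/scene0.png

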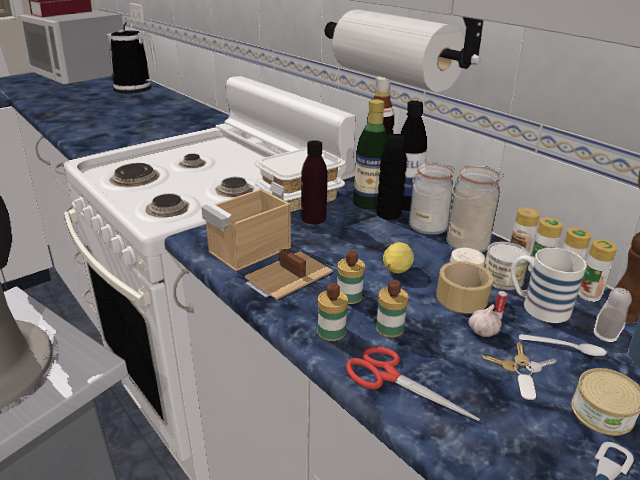

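View pics/top0.png

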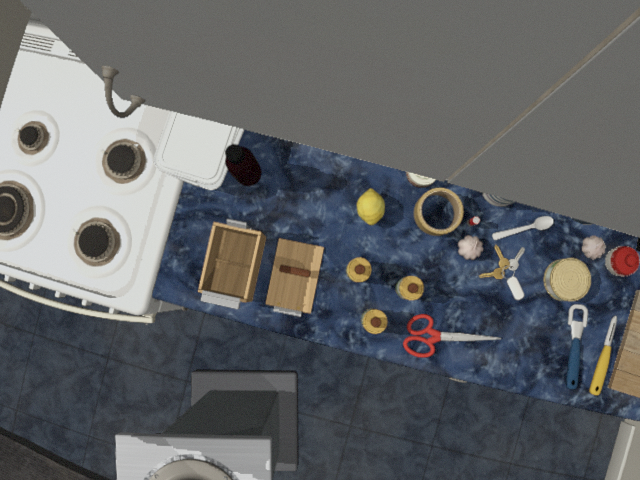

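The scene view shows the caddy at about (248,230), the cover at (290,272) and the tins at (333,312), (351,278) and (392,309), with the sauce bottle at (314,183). In the top view the caddy is at (234,262), the cover at (295,275), and the tins at (359,269), (410,288) and (375,321). Next I'll measure their positions.

```bash
python3 - <<'E'
from h import *
for n in('top','scene'):
    d=np.load('pics/%s0.npz'%n);W=d['W'];img=d['img'].astype(int)
    X,Y,Z=W[...,0],W[...,1],W[...,2]
    ok=np.isfinite(Z)
    print(n)
    # table height
    m=ok&(X>.3)&(X<.75)&(Y>-.6)&(Y<.2)&(abs(Z)<.01); print('table',np.median(Z[m]))
    m=ok&(X>.2)&(X<.8)&(Y>-.7)&(Y<.25)&(Z>.012)&(Z<.22)
    k,lab,st,ce=cv2.connectedComponentsWithStats(m.astype(np.uint8))
    for i in range(1,k):
        if st[i,4]<60: continue
        q=W[lab==i]; print(st[i],np.round(q.min(0),3),np.round(q.max(0),3))
        h=q[:,2].max(); 
        t=q[q[:,2]>h-.006]; print('    top ctr',np.round((t.min(0)+t.max(0))/2,4),len(t),'mean',np.round(t.mean(0),4))
E
```

```text
top
table 0.0014849330773658576
[ 153  111  108   79 5664] [ 0.642 -0.142  0.012] [0.787 0.056 0.181]
    top ctr [ 0.6853 -0.1108  0.178 ] 160 mean [ 0.6854 -0.1116  0.1766]
[406 172  30  15 258] [ 0.652 -0.488  0.012] [ 0.681 -0.434  0.041]
    top ctr [ 0.6644 -0.4621  0.0384] 95 mean [ 0.6638 -0.4582  0.0375]
[357 189  28  37 735] [ 0.573 -0.387  0.025] [ 0.645 -0.333  0.062]
    top ctr [ 0.6075 -0.3596  0.0595] 40 mean [ 0.6088 -0.3603  0.058 ]
[414 188  49  48 826] [ 0.554 -0.538  0.012] [ 0.644 -0.448  0.054]
    top ctr [ 0.5992 -0.4931  0.0513] 233 mean [ 0.5982 -0.4928  0.05  ]
[484 193  32  14 203] [ 0.614 -0.642  0.012] [ 0.638 -0.59   0.094]
    top ctr [ 0.6149 -0.6217  0.0912] 4 mean [ 0.6147 -0.6221  0.0899]
[468 217  12   9  80] [ 0.573 -0.571  0.012] [ 0.587 -0.556  0.055]
    top ctr [ 0.5801 -0.5639  0.052 ] 31 mean [ 0.5804 -0.5641  0.0509]
[ 198  219   68   90 2357] [ 0.414 -0.152  0.012] [ 0.575 -0.036  0.125]
    top ctr [ 0.5692 -0.109   0.1222] 49 mean [ 0.569  -0.1088  0.1214]
[459 236  24  23 427] [ 0.507 -0.583  0.017] [ 0.552 -0.536  0.055]
    top ctr 
[... 1395 characters left out ...]
  31 736] [ 0.572 -0.389  0.012] [ 0.629 -0.336  0.057]
    top ctr [ 0.6086 -0.3622  0.0537] 111 mean [ 0.6067 -0.3634  0.053 ]
[280 249  26  27 429] [ 0.471 -0.242  0.012] [ 0.496 -0.182  0.04 ]
    top ctr [ 0.4838 -0.212   0.0372] 163 mean [ 0.4823 -0.2138  0.0374]
[ 318  251   47   84 2268] [ 0.363 -0.388  0.012] [ 0.508 -0.312  0.09 ]
    top ctr [ 0.436  -0.3502  0.0869] 150 mean [ 0.4281 -0.3525  0.0867]
[ 377  280   32   52 1242] [ 0.427 -0.458  0.012] [ 0.473 -0.412  0.089]
    top ctr [ 0.45   -0.4343  0.0861] 87 mean [ 0.4479 -0.4351  0.0865]
[468 291  39  45 883] [ 0.505 -0.585  0.012] [ 0.59  -0.536  0.051]
    top ctr [ 0.5594 -0.5649  0.048 ] 73 mean [ 0.5652 -0.5649  0.0478]
```

```bash
python3 - <<'E'
from h import *
def wxy(c_T,c,uvs,z):  # intersect
    pass
for n in('top','scene'):
    d=np.load('pics/%s0.npz'%n);W=d['W'];img=d['img'].astype(int)
    Wr=W
    X,Y,Z=Wr[...,0],Wr[...,1],Wr[...,2]
    reg=(X>.39)&(X<.6)&(Y>-.3)&(Y<-.02)
    for lo,hi,name in((.091,.104,'rim'),(.105,.13,'hi')):
        m=reg&(Z>lo)&(Z<hi)&(Y>-.17)
        q=Wr[m][:,:2]; 
        (cx,cy),(w,h),a=cv2.minAreaRect((q*1000).astype(np.float32)); print(n,name,len(q),cx,cy,w,h,a)
    hsv=cv2.cvtColor(img.astype(np.uint8),cv2.COLOR_RGB2HSV)
    m=reg&(Z>-.005)&(Z<.02)&(Y<-.13)&(hsv[...,0]<25)&(hsv[...,1]>60)&(hsv[...,2]>90)
    k,lab,st,_=cv2.connectedComponentsWithStats(m.astype(np.uint8))
    i=1+np.argmax(st[1:,4]); q=Wr[lab==i]
    print('wood',st[i],np.median(q[:,2]),cv2.minAreaRect((q[:,:2]*1000).astype(np.float32)))
    m=reg&(Z>.028)&(Z<.06)&(Y<-.165); q=Wr[m]
    print('handle',len(q),cv2.minAreaRect((q[:,:2]*1000).astype(np.float32)),q[:,2].max())
    # zoom crops
    b=cv2.cvtColor(img.astype(np.uint8),cv2.COLOR_RGB2BGR)
    cr=b[200:340,180:440] if n=='top' else b[170:360,190:430]
    cv2.imwrite('pics/crop_%s.png'%n,cv2.resize(cr,None,fx=3,fy=3,interpolation=2))
E
```

```text
top rim 710 494.7118835449219 -92.77952575683594 92.93480682373047 150.668212890625 77.32239532470703
top hi 555 495.9336242675781 -91.949951171875 69.70358276367188 155.3872833251953 78.4150619506836
wood [ 266  238   58   75 2885] 0.006105587418689051 ((475.6207580566406, -209.06723022460938), (92.82874298095703, 136.60585021972656), 78.55732727050781)
handle 227 ((483.0227966308594, -211.19351196289062), (60.09427261352539, 14.083523750305176), 78.59929656982422) 0.04467531989842155
scene rim 794 494.7077331542969 -93.07881164550781 97.089599609375 157.25587463378906 77.45135498046875
scene hi 380 496.80572509765625 -95.39503479003906 73.1898422241211 157.287841796875 76.42652893066406
wood [ 245  251   88   49 1708] 0.004119197915379014 ((476.26947021484375, -207.63204956054688), (100.46954345703125, 137.46893310546875), 77.9875717163086)
handle 238 ((483.3624572753906, -212.1569061279297), (61.16896438598633, 15.925077438354492), 79.29924774169922) 0.040140681292663793
```

View pics/crop_top.png

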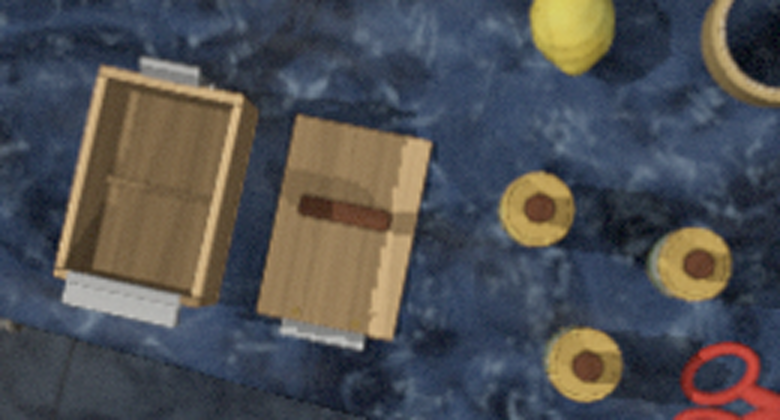

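View pics/crop_scene.png

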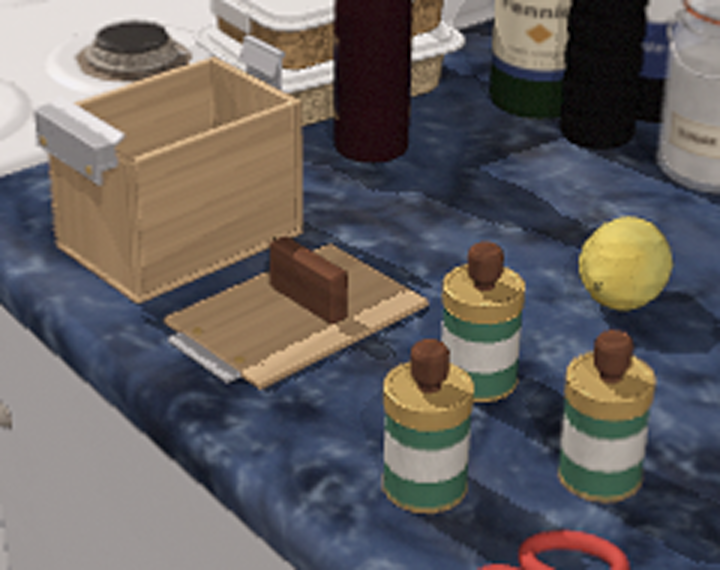

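```bash
python3 - <<'E'
from h import *
for n in('top','scene'):
    d=np.load('pics/%s0.npz'%n);W=d['W'];img=d['img']
    X,Y,Z=W[...,0],W[...,1],W[...,2]
    hsv=cv2.cvtColor(img,cv2.COLOR_RGB2HSV)
    reg=(X>.39)&(X<.6)&(Y>-.17)&(Y<-.02)&(hsv[...,1]>60)&(hsv[...,0]<25)
    zz=Z[reg&(Z>.085)&(Z<.12)]; print(np.round(np.percentile(zz,[5,25,50,75,90,95]),4))
    zr=np.percentile(zz,60)
    m=reg&(abs(Z-.1)<.007)
    m=cv2.erode(m.astype(np.uint8),np.ones((1,1)))>0
    print(n,m.sum(),cv2.minAreaRect((W[m][:,:2]*1000).astype(np.float32)))
    # robust: rotate by yaw candidates; edge percentile
    q=W[m][:,:2]
    for yaw in(-11.5,-12.,-12.5):
        a=np.radians(yaw); x=q@[np.cos(a),np.sin(a)]; y=q@[-np.sin(a),np.cos(a)]
        lx,hx=np.percentile(x,[1,99]); ly,hy=np.percentile(y,[1,99])
        c=np.array([(lx+hx)/2,(ly+hy)/2]); print(yaw,hx-lx,hy-ly,c[0]*np.cos(a)-c[1]*np.sin(a),c[0]*np.sin(a)+c[1]*np.cos(a))
    # clip and slot (grey) above rim
    g=(X>.39)&(X<.6)&(Y>-.17)&(Y<-.02)&(hsv[...,1]<50)&(Z>.1)&(Z<.14)
    for nm,mm in(('slot',g&(X<.46)),('clip',g&(X>.53))):
        if mm.sum()>5: print(nm,mm.sum(),cv2.minAreaRect((W[mm][:,:2]*1000).astype(np.float32)),np.percentile(Z[mm],[5,50,95]))
E
```

```text
[0.0876 0.096  0.0984 0.1001 0.1012 0.1021]
top 675 ((498.0533752441406, -93.53105163574219), (92.98109436035156, 132.7094268798828), 77.45037841796875)
-11.5 0.13028198182291373 0.09265748724541342 0.4987456163458196 -0.09418517280781223
-12.0 0.13011097322671378 0.09220876821602347 0.49868935495040995 -0.09416017736389981
-12.5 0.13008624459578294 0.09150497791130127 0.4987434008144563 -0.09420359442392476
slot 434 ((430.06829833984375, -78.5162353515625), (69.88825988769531, 20.757671356201172), 78.15869903564453) [0.10646453 0.11062529 0.11478586]
clip 117 ((566.8777465820312, -108.52235412597656), (36.63154220581055, 9.73332405090332), 78.4150619506836) [0.10850667 0.11797332 0.12302682]
[0.0857 0.0888 0.0925 0.096  0.0972 0.0976]
scene 448 ((501.51007080078125, -94.59291076660156), (97.089599609375, 136.77223205566406), 77.45135498046875)
-11.5 0.13256916678899316 0.09428202565927188 0.4991728051195501 -0.0955821665821394
-12.0 0.1322690383081193 0.0941570618736227 0.4994044067040391 -0.09538121976023539
-12.5 0.13215831245656112 0.09414791719171672 0.4997271296673954 -0.09524979435149376
slot 319 ((430.49163818359375, -80.30799102783203), (74.99384307861328, 22.28742027282715), 76.32459259033203) [0.10185459 0.10789962 0.11079764]
clip 139 ((567.7853393554688, -109.17845916748047), (39.202735900878906, 12.371140480041504), 77.25837707519531) [0.10411443 0.11182072 0.11925867]
```

```bash
cat >> h.py <<'E'
YAW=np.radians(-12.2); CAD=np.array([.4985,-.0945,0.])
TINS=dict(P=(.4842,-.3350),Q=(.4508,-.4335),S=(.3874,-.3635))
def Rtool(jaw_deg,pitch=0.,yaw=None):
    """tool down, jaw direction angle; then pitched about caddy-like y axis (yaw) by -pitch"""
    t=np.radians(jaw_deg); c,s=np.cos(t),np.sin(t)
    M=np.column_stack([[0,0,-1],[c,s,0],[s,-c,0]])
    r=R.from_matrix(M)
    return r
def delta(targets,cur=None):
    s=manip.get_state()
    p0=s['position'];r0=R.from_quat(s['orientation'])
    if cur is not None: p0,r0=cur
    print('t',round(s['t'],2),'pos',np.round(p0,4),'jaw',np.round(np.degrees(np.arctan2(*r0.as_matrix()[[1,0],[1,1]])),2),'xaxis',np.round(r0.as_matrix()[:,0],4),'w',round(s['width'],3),'F',np.round(s['ft_force'],2),'q6',np.round(s['joint_pos'],2))
    for p,r in targets:
        if r is None: r=r0
        d=r0.inv().apply(np.asarray(p)-p0)*100; rv=np.degrees((r0.inv()*r).as_rotvec())
        print(np.round(d,2).tolist()+np.round(rv,1).tolist(),'n',round(max(np.linalg.norm(d)/4.17,np.linalg.norm(rv)/7.16),1))
E
python3 - <<'E'
from h import *
p=TINS['S']
for j in(77.8,-102.2):
    print(j);delta([((*p,.19),Rtool(j)),((*p,.078),Rtool(j))])
E
```

```text
77.8
t 0.1 pos [0.2176 0.4774 0.2417] jaw 65.49 xaxis [-8.0e-04 -1.1e-03 -1.0e+00] w 1.0 F [ 1.37 -0.15 -0.31] q6 [ 1.    0.34  1.52  0.    1.28 -0.15]
[5.25, -69.46, 50.34, -12.3, -0.0, 0.1] n 20.6
[16.45, -69.45, 50.34, -12.3, -0.0, 0.1] n 20.9
-102.2
t 0.1 pos [0.2176 0.4774 0.2417] jaw 65.49 xaxis [-8.0e-04 -1.1e-03 -1.0e+00] w 1.0 F [ 1.37 -0.15 -0.31] q6 [ 1.    0.34  1.52  0.    1.28 -0.15]
[5.25, -69.46, 50.34, 167.7, 0.1, 0.0] n 23.4
[16.45, -69.45, 50.34, 167.7, 0.1, 0.0] n 23.4
```

```bash
python3 - <<'E'
from h import *
p=TINS['S']
j=77.8
delta([((.42,.1,.25),Rtool(j)),((*p,.15),Rtool(j))])
E
```

```text
t 0.1 pos [0.2176 0.4774 0.2417] jaw 65.49 xaxis [-8.0e-04 -1.1e-03 -1.0e+00] w 1.0 F [ 1.37 -0.15 -0.31] q6 [ 1.    0.34  1.52  0.    1.28 -0.15]
[-0.8, -25.94, 34.07, -12.3, -0.0, 0.1] n 10.3
[9.25, -69.46, 50.34, -12.3, -0.0, 0.1] n 20.7
```

Emit:
arm_command([
  [-0.8,-25.94,34.07,-12.3,0,0.1],
  [-0.8,-25.94,34.07,-12.3,0,0.1],
  [-0.8,-25.94,34.07,-12.3,0,0.1],
  [-0.8,-25.94,34.07,-12.3,0,0.1],
  [-0.8,-25.94,34.07,-12.3,0,0.1],
  [-0.8,-25.94,34.07,-12.3,0,0.1],
  [-0.8,-25.94,34.07,-12.3,0,0.1],
  [-0.8,-25.94,34.07,-12.3,0,0.1],
  [-0.8,-25.94,34.07,-12.3,0,0.1],
  [-0.8,-25.94,34.07,-12.3,0,0.1],
  [9.25,-69.46,50.34,-12.3,0,0.1],
  [9.25,-69.46,50.34,-12.3,0,0.1],
  [9.25,-69.46,50.34,-12.3,0,0.1],
  [9.25,-69.46,50.34,-12.3,0,0.1],
  [9.25,-69.46,50.34,-12.3,0,0.1],
  [9.25,-69.46,50.34,-12.3,0,0.1],
  [9.25,-69.46,50.34,-12.3,0,0.1],
  [9.25,-69.46,50.34,-12.3,0,0.1],
  [9.25,-69.46,50.34,-12.3,0,0.1],
  [9.25,-69.46,50.34,-12.3,0,0.1],
], claw=4.5, force=50)

```text
t: 1.77
position: [0.3906, -0.2958, 0.1637]
orientation: [0.076, 0.703, -0.075, 0.703]
ft_force: [1.6, 0.4, 0.6]
width: 0.525
```

```bash
python3 - <<'E'
from h import *
p=TINS['S']
j=77.8
delta([((*p,.13),Rtool(j)),((*p,.078),Rtool(j))])
E
```

```text
t 1.77 pos [ 0.3906 -0.2958  0.1637] jaw 77.76 xaxis [ 3.0e-04  2.2e-03 -1.0e+00] w 0.525 F [1.58 0.36 0.58] q6 [-0.81  0.36  1.73  0.    1.05 -2.16]
[3.35, -6.7, 1.12, -0.0, -0.0, -0.1] n 1.8
[8.55, -6.71, 1.12, -0.0, -0.0, -0.1] n 2.6
```

Emit:
arm_command([
  [0,0,0,0,0,0],
  [0,0,0,0,0,0],
  [0,0,0,0,0,0],
])

```text
t: 2.02
position: [0.391, -0.2934, 0.1639]
orientation: [0.077, 0.703, -0.074, 0.703]
ft_force: [-0.2, -0.1, 0.4]
width: 0.523
```

```bash
python3 - <<'E'
from h import *
p=TINS['S']
j=77.8
delta([((*p,.13),Rtool(j)),((*p,.078),Rtool(j))])
E
```

```text
t 2.02 pos [ 0.391  -0.2934  0.1639] jaw 77.74 xaxis [-4.0e-04  3.2e-03 -1.0e+00] w 0.523 F [-0.23 -0.1   0.43] q6 [-0.8   0.36  1.74  0.    1.05 -2.16]
[3.36, -6.94, 1.14, -0.1, -0.1, -0.2] n 1.9
[8.56, -6.95, 1.15, -0.1, -0.1, -0.2] n 2.7
```

Emit:
arm_command([
  [1.5,-3.5,0.57,0,0,-0.1],
  [3.36,-6.94,1.14,0,-0.1,-0.2],
  [3.36,-6.94,1.14,0,-0.1,-0.2],
  [3.36,-6.94,1.14,0,-0.1,-0.2],
  [3.36,-6.94,1.14,0,-0.1,-0.2],
])

```text
t: 2.43
position: [0.3882, -0.3626, 0.1309]
orientation: [0.074, 0.703, -0.075, 0.704]
ft_force: [0.2, -0.5, 0.3]
width: 0.53
```

```bash
python3 - <<'E'
from h import *
p=TINS['S']
j=77.8
delta([((*p,.078),Rtool(j))])
c=cap('scene','s1.png');c=cap('top','t1.png')
b=cv2.imread('pics/s1.png')[220:400,250:460]; cv2.imwrite('pics/s1c.png',cv2.resize(b,None,fx=3,fy=3))
E
```

```text
t 2.43 pos [ 0.3882 -0.3626  0.1309] jaw 77.85 xaxis [ 0.0014 -0.0012 -1.    ] w 0.53 F [ 0.17 -0.52  0.27] q6 [-0.9   0.47  1.66  0.    1.01 -2.25]
[5.29, -0.1, -0.06, 0.1, 0.1, 0.1] n 1.3
```

View pics/s1c.png

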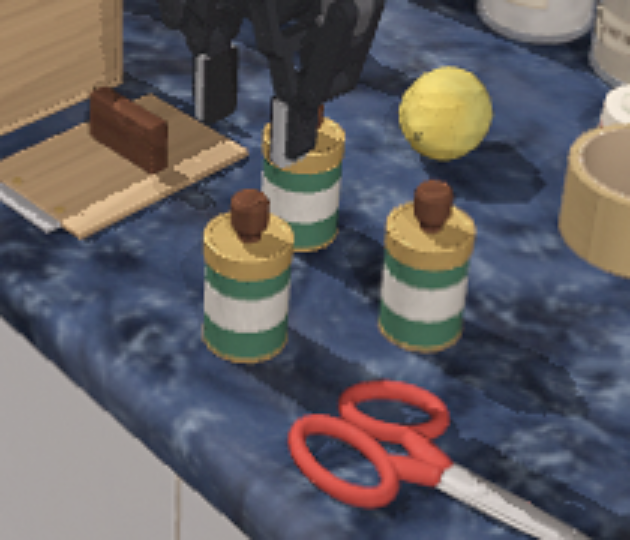

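The gripper sits straight above the front tin's knob: the pads' middle is at (252,110) in the crop and the knob at (250,210). I'll go down and grip.

Emit:
arm_command([
  [2.5,-0.1,-0.06,0,0,0],
  [4.5,-0.1,-0.06,0,0,0],
  [5.2,-0.1,-0.06,0,0,0],
  [5.2,-0.1,-0.06,0,0,0],
])

```text
t: 2.87
position: [0.3869, -0.3633, 0.0778]
orientation: [0.075, 0.703, -0.075, 0.703]
ft_force: [-0.9, 0.3, -0.6]
width: 0.531
```

Emit:
arm_command([
  [0,0,0,0,0,0],
  [0,0,0,0,0,0],
  [0,0,0,0,0,0],
  [0,0,0,0,0,0],
  [0,0,0,0,0,0],
], claw=1, force=50)

```text
t: 3.28
position: [0.3878, -0.3654, 0.08]
orientation: [0.074, 0.702, -0.076, 0.704]
ft_force: [0.1, 2.2, 7.8]
width: 0.21
```

```bash
python3 - <<'E'
from h import *
delta([((*TINS['S'],.15),Rtool(77.8))])
E
```

```text
t 3.28 pos [ 0.3878 -0.3654  0.08  ] jaw 77.79 xaxis [ 0.0034 -0.0038 -1.    ] w 0.21 F [0.09 2.17 7.8 ] q6 [-0.9   0.54  1.71  0.    0.89 -2.26]
[-7.0, 0.16, -0.05, -0.0, 0.2, 0.2] n 1.7
```

Emit:
arm_command([
  [-1,0.1,0,0,0,0],
  [-2.5,0.1,0,0,0,0],
  [-4,0.1,0,0,0,0],
  [-4,0.1,0,0,0,0],
  [-4,0.1,0,0,0,0],
  [-4,0.1,0,0,0,0],
])

```text
t: 3.78
position: [0.387, -0.3636, 0.1182]
orientation: [0.075, 0.703, -0.076, 0.704]
ft_force: [-0.1, 0.6, -0.5]
width: 0.206
```

Emit:
arm_command([
  [0,0,0,0,0,0],
  [0,0,0,0,0,0],
])

```text
t: 3.95
position: [0.387, -0.3635, 0.1178]
orientation: [0.075, 0.703, -0.075, 0.703]
ft_force: [-0.2, 0.5, -1.1]
width: 0.217
```

```bash
python3 - <<'E'
from h import *
a=[]
for i in range(3):
    s=manip.get_state();a.append(s['ft_force']);print(np.round(s['ft_force'],2))
    c=cap('scene','s2.png')
s=manip.get_state();print(np.round(s['ft_force'],2),s['position'],s['torque'])
b=cv2.imread('pics/s2.png')[180:400,250:460]; cv2.imwrite('pics/s2c.png',cv2.resize(b,None,fx=2.5,fy=2.5))
E
```

```text
[-0.25  0.47 -1.1 ]
[ 0.27  0.24 -0.86]
[-0.62 -0.21 -1.25]
[ 0.37 -1.1  -0.17] [ 0.38714043 -0.3636965   0.11810815] [ 0.00414143 -0.01778965 -0.01444766]
```

View pics/s2c.png

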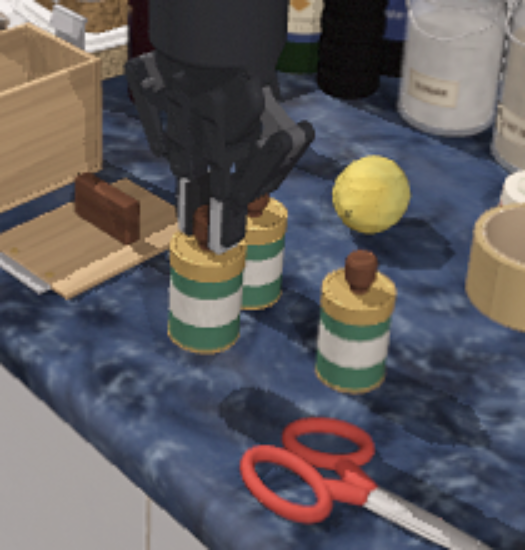

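The tin is lifted clear and the wrist force is about -0.85 N, so it weighs about 0.1 kg and is the empty one. I'll set it back down and lift the others to confirm.

Emit:
arm_command([
  [1,0,0,0,0,0],
  [2.2,0,0,0,0,0],
  [3.2,0,0,0,0,0],
  [3.8,0,0,0,0,0],
  [3.95,0,0,0,0,0],
  [3.95,0,0,0,0,0],
])

```text
t: 4.6
position: [0.3875, -0.3642, 0.0792]
orientation: [0.074, 0.702, -0.076, 0.704]
ft_force: [-1.5, 0.2, 3.3]
width: 0.213
```

Emit:
arm_command([
  [0,0,0,0,0,0],
  [0,0,0,0,0,0],
  [0,0,0,0,0,0],
  [0,0,0,0,0,0],
], claw=4.5)

```text
t: 4.93
position: [0.3873, -0.3639, 0.0789]
orientation: [0.075, 0.703, -0.076, 0.704]
ft_force: [0.9, 0.3, 0.1]
width: 0.528
```

Emit:
arm_command([
  [-2,0,0,0,0,0],
  [-5,0,0,0,0,0],
  [-7,0,0,0,0,0],
  [-7,0,0,0,0,0],
  [-7,0,0,0,0,0],
])

```text
t: 5.35
position: [0.3876, -0.3642, 0.15]
orientation: [0.074, 0.702, -0.076, 0.704]
ft_force: [0.5, 1.3, -0.8]
width: 0.527
```

```bash
python3 - <<'E'
from h import *
p=TINS['P'];delta([((*p,.145),Rtool(77.8)),((*p,.079),Rtool(77.8))])
c=cap('top'); W=pts(c); Z=W[...,2]
for k,p in TINS.items():
    m=(np.hypot(W[...,0]-p[0],W[...,1]-p[1])<.05)&(Z>.08)&(Z<.1); q=W[m]
    if len(q): print(k,len(q),np.round((q.min(0)+q.max(0))/2,4))
E
```

```text
t 5.35 pos [ 0.3876 -0.3642  0.15  ] jaw 77.79 xaxis [ 0.0032 -0.004  -1.    ] w 0.527 F [ 0.46  1.31 -0.77] q6 [-0.9   0.44  1.64 -0.    1.05 -2.26]
[0.52, 4.9, 8.82, -0.0, 0.2, 0.2] n 2.4
[7.12, 4.92, 8.79, -0.0, 0.2, 0.2] n 3.0
P 90 [ 0.485  -0.3347  0.0879]
Q 82 [ 0.4502 -0.4322  0.087 ]
```

Emit:
arm_command([
  [0.2,2.0,3.5,0,0.1,0.1],
  [0.5,4.0,7.1,0,0.2,0.2],
  [0.52,4.9,8.84,0,0.2,0.2],
  [0.52,4.9,8.84,0,0.2,0.2],
  [0.52,4.9,8.84,0,0.2,0.2],
  [3,4.9,8.84,0,0.2,0.2],
  [5.5,4.9,8.84,0,0.2,0.2],
  [7,4.9,8.84,0,0.2,0.2],
  [7,4.9,8.84,0,0.2,0.2],
  [7,4.9,8.84,0,0.2,0.2],
])

```text
t: 6.23
position: [0.4826, -0.3348, 0.0784]
orientation: [0.077, 0.704, -0.074, 0.702]
ft_force: [0.6, -0.2, -0.4]
width: 0.525
```

Emit:
arm_command([
  [0,0,0,0,0,0],
  [0,0,0,0,0,0],
  [0,0,0,0,0,0],
  [0,0,0,0,0,0],
  [0,0,0,0,0,0],
], claw=1, force=50)

```text
t: 6.65
position: [0.4847, -0.3351, 0.0806]
orientation: [0.075, 0.703, -0.075, 0.703]
ft_force: [-0.4, 2.1, 5.9]
width: 0.214
```

Emit:
arm_command([
  [-1,0,0,0,0,0],
  [-2.5,0,0,0,0,0],
  [-5,0,0,0,0,0],
  [-8,0,0,0,0,0],
  [-11.5,0,0,0,0,0],
  [-13,0,0,0,0,0],
  [-13,0,0,0,0,0],
  [-13,0,0,0,0,0],
  [-13,0,0,0,0,0],
])

```text
t: 7.4
position: [0.4834, -0.3344, 0.2074]
orientation: [0.077, 0.705, -0.074, 0.702]
ft_force: [1.1, -0.2, -3.8]
width: 0.211
```

```bash
python3 - <<'E'
from h import *
for i in range(3):
    s=manip.get_state();print(np.round(s['ft_force'],2))
    c=cap('scene','s3.png')
a=YAW; ux=np.array([np.cos(a),np.sin(a),0])
rear=CAD+.0315*ux; front=CAD-.0315*ux; print(rear,front)
delta([((rear[0],rear[1],.21),Rtool(77.8)),((rear[0],rear[1],.0865),Rtool(77.8))])
b=cv2.imread('pics/s3.png')[120:400,200:460]; cv2.imwrite('pics/s3c.png',cv2.resize(b,None,fx=2.,fy=2.))
E
```

```text
[ 1.1  -0.19 -3.77]
[ 0.67  1.04 -3.31]
[-0.29  0.42 -2.68]
[ 0.5292886  -0.10115673  0.        ] [ 0.4677114  -0.08784327  0.        ]
t 7.55 pos [ 0.4836 -0.3345  0.2073] jaw 77.79 xaxis [-0.0039  0.0046 -1.    ] w 0.212 F [ 0.29 -1.09 -3.61] q6 [-0.74  0.49  1.39  0.    1.27 -2.09]
[-0.18, 23.77, -0.47, -0.0, -0.3, -0.2] n 5.7
[12.17, 23.73, -0.41, -0.0, -0.3, -0.2] n 6.4
```

View pics/s3c.png

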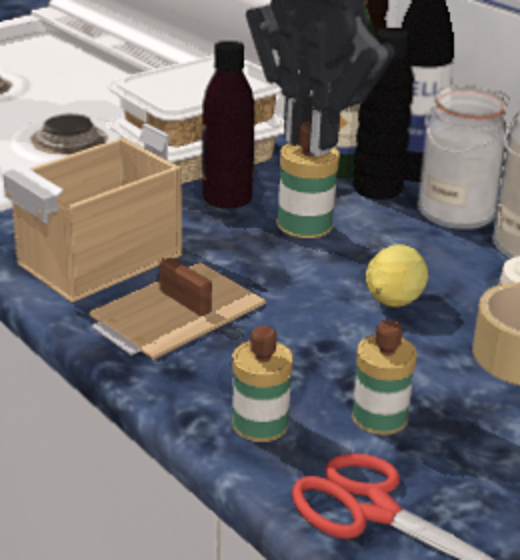

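The wrist force is about -3.3 N, so this tin is full. It goes into the rear bay.

Emit:
arm_command([
  [-0.6,1.5,0,0,0,0],
  [-0.8,4.5,-0.1,0,-0.1,-0.1],
  [-0.8,8,-0.2,0,-0.1,-0.1],
  [-0.8,12,-0.3,0,-0.2,-0.1],
  [-0.8,16,-0.35,0,-0.2,-0.2],
  [-0.8,19.5,-0.4,0,-0.3,-0.2],
  [-0.8,22,-0.45,0,-0.3,-0.2],
  [-0.8,23.3,-0.47,0,-0.3,-0.2],
  [-0.8,23.77,-0.47,0,-0.3,-0.2],
  [-0.8,23.77,-0.47,0,-0.3,-0.2],
  [-0.8,23.77,-0.47,0,-0.3,-0.2],
  [-0.8,23.77,-0.47,0,-0.3,-0.2],
])

```text
t: 8.55
position: [0.5298, -0.1031, 0.2175]
orientation: [0.075, 0.702, -0.077, 0.704]
ft_force: [0.0, -0.6, -2.7]
width: 0.213
```

```bash
python3 - <<'E'
from h import *
c=cap('scene','s4.png');c=cap('top','t4.png')
delta([((.5293,-.1012,.15),Rtool(77.8)),((.5293,-.1012,.0865),Rtool(77.8))])
b=np.hstack([cv2.resize(cv2.imread('pics/s4.png')[100:300,180:380],(400,400)),cv2.resize(cv2.imread('pics/t4.png')[180:320,170:310],(400,400))]); cv2.imwrite('pics/s4c.png',b)
E
```

```text
t 8.65 pos [ 0.5298 -0.1031  0.2175] jaw 77.68 xaxis [ 0.003  -0.0026 -1.    ] w 0.208 F [-0.89  0.25 -2.74] q6 [-0.33  0.39  1.53 -0.    1.22 -1.69]
[6.75, 0.19, -0.11, -0.1, 0.2, 0.1] n 1.6
[13.1, 0.2, -0.13, -0.1, 0.2, 0.1] n 3.1
```

View pics/s4c.png

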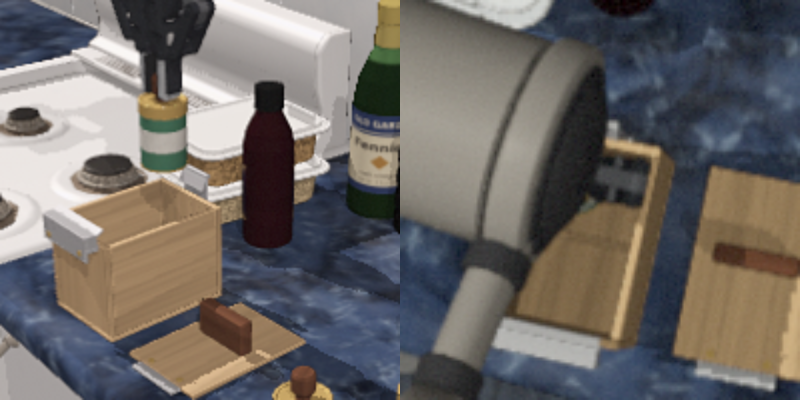

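The tin hangs upright over the rear bay. Lowering it.

Emit:
arm_command([
  [1.5,0.1,-0.1,0,0.1,0.1],
  [4,0.19,-0.12,0,0.2,0.1],
  [6.5,0.19,-0.12,0,0.2,0.1],
  [9,0.19,-0.12,0,0.2,0.1],
  [11,0.19,-0.12,0,0.2,0.1],
  [12,0.19,-0.12,0,0.2,0.1],
  [12,0.19,-0.12,0,0.2,0.1],
])

```text
t: 9.23
position: [0.5282, -0.1003, 0.0955]
orientation: [0.076, 0.705, -0.075, 0.702]
ft_force: [-0.1, 0.3, -2.6]
width: 0.208
```

Emit:
arm_command([
  [0.4,0,0,0,0,0],
  [0.8,0,0,0,0,0],
  [1.1,0,0,0,0,0],
  [1.2,0,0,0,0,0],
  [1.2,0,0,0,0,0],
])

```text
t: 9.65
position: [0.5303, -0.1001, 0.0867]
orientation: [0.075, 0.702, -0.075, 0.704]
ft_force: [-0.2, -0.6, 1.1]
width: 0.21
```

Emit:
arm_command([
  [0,0,0,0,0,0],
  [0,0,0,0,0,0],
  [0,0,0,0,0,0],
  [0,0,0,0,0,0],
], claw=3.8)

```text
t: 9.98
position: [0.5297, -0.1, 0.0859]
orientation: [0.075, 0.703, -0.075, 0.703]
ft_force: [-0.1, 0.1, 0.6]
width: 0.446
```

Emit:
arm_command([
  [-1.5,0,0,0,0,0],
  [-5,0,0,0,0,0],
  [-9,0,0,0,0,0],
  [-11,0,0,0,0,0],
  [-11,0,0,0,0,0],
  [-11,0,0,0,0,0],
])

```text
t: 10.48
position: [0.53, -0.1001, 0.1968]
orientation: [0.075, 0.702, -0.075, 0.704]
ft_force: [0.1, -0.7, -1.0]
width: 0.446
```

```bash
python3 - <<'E'
from h import *
p=(.4508,-.4330)
delta([((*p,.15),Rtool(77.8)),((*p,.079),Rtool(77.8))])
E
```

```text
t 10.48 pos [ 0.53   -0.1001  0.1968] jaw 77.79 xaxis [ 2.9e-03 -9.0e-04 -1.0e+00] w 0.446 F [ 0.13 -0.66 -0.96] q6 [-0.33  0.41  1.56  0.    1.17 -1.69]
[4.69, -34.21, -0.72, -0.0, 0.2, 0.0] n 8.3
[11.79, -34.21, -0.74, -0.0, 0.2, 0.0] n 8.7
```

Emit:
arm_command([
  [0,-3,0,0,0.1,0],
  [1,-7,-0.1,0,0.1,0],
  [2,-11,-0.2,0,0.2,0],
  [3,-15,-0.3,0,0.2,0],
  [4,-19,-0.4,0,0.2,0],
  [4.69,-23,-0.5,0,0.2,0],
  [4.69,-27,-0.6,0,0.2,0],
  [4.69,-31,-0.7,0,0.2,0],
  [4.69,-33.5,-0.72,0,0.2,0],
  [4.69,-34.21,-0.72,0,0.2,0],
  [4.69,-34.21,-0.72,0,0.2,0],
  [4.69,-34.21,-0.72,0,0.2,0],
  [4.69,-34.21,-0.72,0,0.2,0],
], claw=4.5)

```text
t: 11.57
position: [0.4504, -0.4309, 0.1479]
orientation: [0.076, 0.705, -0.074, 0.702]
ft_force: [0.6, -0.2, 0.2]
width: 0.528
```

```bash
python3 - <<'E'
from h import *
p=(.4508,-.4330)
delta([((*p,.079),Rtool(77.8))])
c=cap('scene','s5.png')
b=np.hstack([cv2.resize(cv2.imread('pics/s5.png')[150:350,190:440],(750,600))]); cv2.imwrite('pics/s5c.png',b)
E
```

```text
t 11.57 pos [ 0.4504 -0.4309  0.1479] jaw 77.86 xaxis [-0.0043  0.0027 -1.    ] w 0.528 F [ 0.63 -0.18  0.19] q6 [-0.89  0.6   1.36 -0.    1.18 -2.24]
[6.89, -0.21, 0.11, 0.1, -0.3, -0.1] n 1.7
```

View pics/s5c.png

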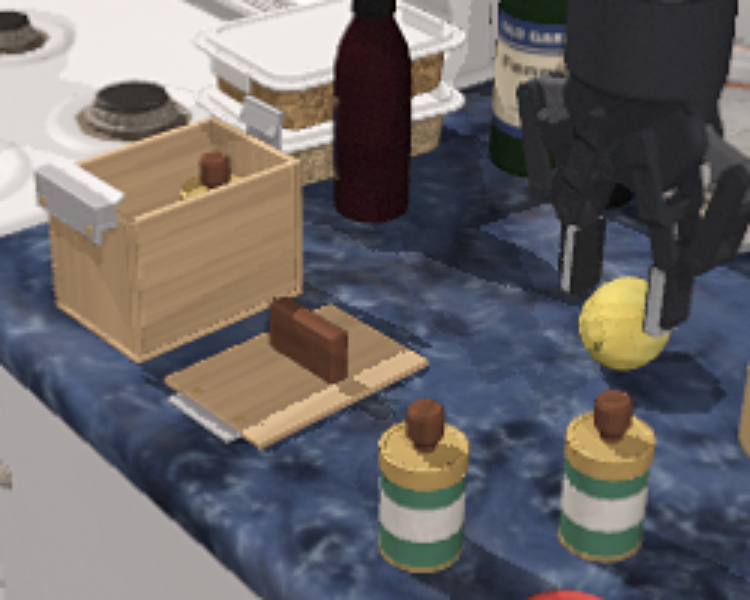

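The first full tin stands upright in the rear bay, with its knob at (214,168), and the gripper is above the third tin. Going down to grasp it.

Emit:
arm_command([
  [2,-0.2,0.1,0,-0.1,0],
  [4.5,-0.2,0.1,0,-0.2,0],
  [6.3,-0.2,0.1,0,-0.2,0],
  [6.8,-0.2,0.1,0,-0.2,0],
  [6.8,-0.2,0.1,0,-0.2,0],
])

```text
t: 12.03
position: [0.4505, -0.433, 0.0794]
orientation: [0.076, 0.704, -0.074, 0.702]
ft_force: [0.8, 0.4, 0.3]
width: 0.526
```

Emit:
arm_command([
  [0,0,0,0,0,0],
  [0,0,0,0,0,0],
  [0,0,0,0,0,0],
  [0,0,0,0,0,0],
  [0,0,0,0,0,0],
], claw=1, force=50)

```text
t: 12.45
position: [0.4513, -0.4351, 0.0825]
orientation: [0.075, 0.702, -0.076, 0.704]
ft_force: [-0.0, 2.9, 6.8]
width: 0.205
```

Emit:
arm_command([
  [-1,0,0,0,0,0],
  [-2.5,0,0,0,0,0],
  [-5,0,0,0,0,0],
  [-8,0,0,0,0,0],
  [-11.5,0,0,0,0,0],
  [-14,0,0,0,0,0],
  [-14,0,0,0,0,0],
  [-14,0,0,0,0,0],
  [-14,0,0,0,0,0],
])

```text
t: 13.2
position: [0.4498, -0.4344, 0.2195]
orientation: [0.076, 0.704, -0.075, 0.703]
ft_force: [0.1, 0.6, -3.2]
width: 0.208
```

```bash
python3 - <<'E'
from h import *
for i in range(3):
    s=manip.get_state();print(np.round(s['ft_force'],2))
    c=cap('scene','s6.png')
# check rear tin knob from top cam
c=cap('top','t6.png');W=pts(c);Z=W[...,2]
m=(abs(W[...,0]-.53)<.05)&(abs(W[...,1]+.1)<.05)&(Z>.08)&(Z<.13)
img=c['image'].astype(int); m&=(img[...,0]<130)&(img[...,0]-img[...,2]>15)&(img[...,1]<80)
q=W[m]; print('knob',len(q),np.round(np.median(q,0),4))
delta([((.4677,-.0878,.22),Rtool(77.8)),((.4677,-.0878,.0965),Rtool(77.8))])
E
```

```text
[ 0.08  0.56 -3.22]
[-0.17  0.2  -3.48]
[-0.72 -0.68 -3.6 ]
knob 187 [ 0.5311 -0.0958  0.0913]
t 13.4 pos [ 0.45   -0.4344  0.2189] jaw 77.78 xaxis [-0.0019  0.0025 -1.    ] w 0.211 F [ 0.16  0.05 -3.58] q6 [-0.89  0.55  1.26  0.    1.34 -2.25]
[-0.02, 34.25, -5.6, -0.0, -0.1, -0.1] n 8.3
[12.33, 34.23, -5.57, -0.0, -0.1, -0.1] n 8.8
```

The third tin reads -3.4 N, so it is full too, and the first tin is the empty one. This one goes to the front bay.

Emit:
arm_command([
  [0,1.5,-0.2,0,0,0],
  [0,5,-0.8,0,0,0],
  [0,9,-1.5,0,0,0],
  [0,13,-2.1,0,0,0],
  [0,17,-2.8,0,-0.1,-0.1],
  [0,21,-3.4,0,-0.1,-0.1],
  [0,25,-4.1,0,-0.1,-0.1],
  [0,29,-4.7,0,-0.1,-0.1],
  [0,32,-5.2,0,-0.1,-0.1],
  [0,33.7,-5.5,0,-0.1,-0.1],
  [0,34.25,-5.6,0,-0.1,-0.1],
  [0,34.25,-5.6,0,-0.1,-0.1],
  [0,34.25,-5.6,0,-0.1,-0.1],
  [0,34.25,-5.6,0,-0.1,-0.1],
])

```text
t: 14.57
position: [0.4682, -0.0894, 0.2205]
orientation: [0.075, 0.703, -0.076, 0.704]
ft_force: [0.2, 0.5, -2.5]
width: 0.213
```

```bash
python3 - <<'E'
from h import *
c=cap('scene','s7.png')
delta([((.4677,-.0878,.0965),Rtool(77.8))])
b=np.hstack([cv2.resize(cv2.imread('pics/s7.png')[100:300,180:380],(600,600))]); cv2.imwrite('pics/s7c.png',b)
E
```

```text
t 14.62 pos [ 0.4682 -0.0895  0.2205] jaw 77.7 xaxis [ 0.0013 -0.0023 -1.    ] w 0.209 F [ 0.51 -0.98 -3.45] q6 [-0.35  0.27  1.69 -0.    1.18 -1.7 ]
[12.4, 0.18, -0.11, -0.1, 0.1, 0.1] n 3.0
```

View pics/s7c.png

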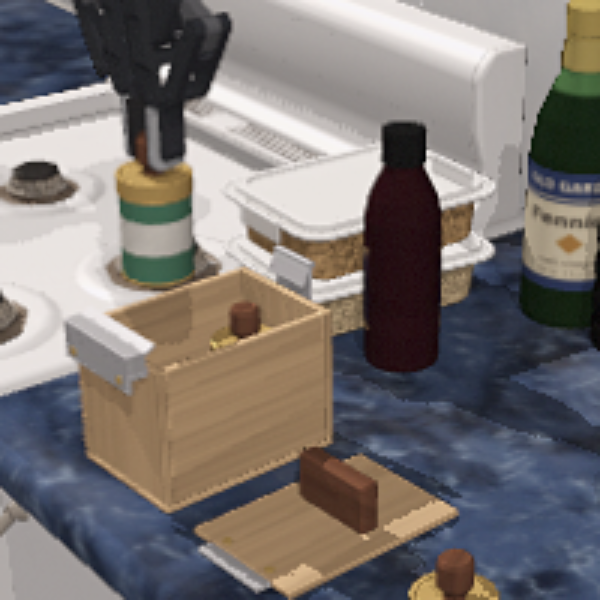

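The second full tin hangs upright over the front bay. Lowering it.

Emit:
arm_command([
  [1.5,0.1,-0.1,0,0,0],
  [4,0.18,-0.11,0,0.1,0.1],
  [6.5,0.18,-0.11,0,0.1,0.1],
  [9,0.18,-0.11,0,0.1,0.1],
  [11,0.18,-0.11,0,0.1,0.1],
  [12.3,0.18,-0.11,0,0.1,0.1],
  [12.3,0.18,-0.11,0,0.1,0.1],
])

```text
t: 15.2
position: [0.466, -0.0871, 0.0951]
orientation: [0.076, 0.705, -0.075, 0.701]
ft_force: [-1.0, 0.4, -3.1]
width: 0.208
```

Emit:
arm_command([
  [0.4,0,0,0,0,0],
  [0.8,0,0,0,0,0],
  [1,0,0,0,0,0],
  [1.1,0,0,0,0,0],
  [1.1,0,0,0,0,0],
])

```text
t: 15.62
position: [0.4688, -0.0869, 0.0884]
orientation: [0.075, 0.702, -0.075, 0.704]
ft_force: [-1.5, 0.6, 5.8]
width: 0.206
```

Emit:
arm_command([
  [0,0,0,0,0,0],
  [0,0,0,0,0,0],
  [0,0,0,0,0,0],
  [0,0,0,0,0,0],
], claw=3.8)

```text
t: 15.95
position: [0.4679, -0.0866, 0.087]
orientation: [0.075, 0.703, -0.075, 0.703]
ft_force: [0.5, -0.1, -0.1]
width: 0.443
```

Emit:
arm_command([
  [-1.5,0,0,0,0,0],
  [-5,0,0,0,0,0],
  [-9,0,0,0,0,0],
  [-11,0,0,0,0,0],
  [-11,0,0,0,0,0],
  [-11,0,0,0,0,0],
])

```text
t: 16.45
position: [0.4681, -0.0867, 0.1977]
orientation: [0.075, 0.702, -0.075, 0.704]
ft_force: [-0.7, 0.4, -0.7]
width: 0.444
```

```bash
python3 - <<'E'
from h import *
p=(.4832,-.2117)
delta([((*p,.13),Rtool(-11.4)),((*p,.022),Rtool(-11.4)),((*p,.13),Rtool(168.6))])
E
```

```text
t 16.45 pos [ 0.4681 -0.0867  0.1977] jaw 77.79 xaxis [ 0.0029 -0.001  -1.    ] w 0.444 F [-0.75  0.41 -0.72] q6 [-0.34  0.3   1.73  0.    1.12 -1.7 ]
[6.78, -11.89, 4.09, 89.2, 0.2, -0.1] n 12.5
[17.58, -11.89, 4.06, 89.2, 0.2, -0.1] n 12.5
[6.78, -11.89, 4.09, -90.8, 0.1, 0.2] n 12.7
```

Emit:
arm_command([
  [0,-2,0.7,7,0,0],
  [0,-4,1.4,14,0,0],
  [1,-6,2,21,0,0],
  [2,-8,2.7,28,0.1,0],
  [3,-10,3.4,35,0.1,0],
  [4,-11.89,4.09,42,0.1,0],
  [5,-11.89,4.09,49,0.1,0],
  [6,-11.89,4.09,56,0.1,0],
  [6.78,-11.89,4.09,63,0.1,0],
  [6.78,-11.89,4.09,70,0.2,-0.1],
  [6.78,-11.89,4.09,77,0.2,-0.1],
  [6.78,-11.89,4.09,84,0.2,-0.1],
  [6.78,-11.89,4.09,89.2,0.2,-0.1],
  [6.78,-11.89,4.09,89.2,0.2,-0.1],
  [6.78,-11.89,4.09,89.2,0.2,-0.1],
], claw=4.5)

```text
t: 17.7
position: [0.4818, -0.211, 0.1275]
orientation: [-0.546, -0.451, 0.547, -0.447]
ft_force: [0.0, 0.2, 0.4]
width: 0.529
```

```bash
python3 - <<'E'
from h import *
c=cap('scene','s8.png')
p=(.4832,-.2117)
delta([((*p,.021),Rtool(-11.4))])
b=np.hstack([cv2.resize(cv2.imread('pics/s8.png')[130:330,180:380],(600,600))]); cv2.imwrite('pics/s8c.png',b)
E
```

```text
t 17.75 pos [ 0.4819 -0.2111  0.1278] jaw -11.24 xaxis [-0.0046  0.0029 -1.    ] w 0.53 F [-0.61 -0.12  0.68] q6 [-0.56  0.47  1.67  0.    1.   -0.36]
[10.68, 0.19, 0.06, 0.2, -0.1, 0.3] n 2.6
```

View pics/s8c.png

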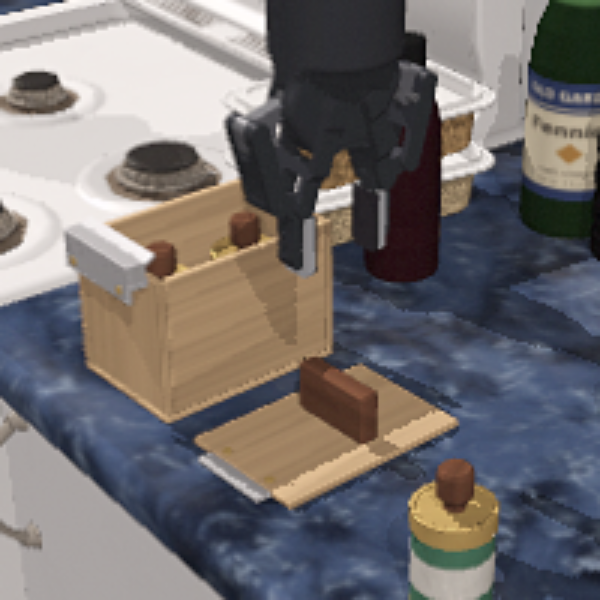

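Both full tins stand in the caddy, with knobs at (162,257) and (244,228). The jaws line up with the handle, so I'll go down and grip it.

Emit:
arm_command([
  [2,0.1,0,0,0,0.1],
  [5,0.19,0.06,0,-0.1,0.3],
  [8,0.19,0.06,0,-0.1,0.3],
  [10,0.19,0.06,0,-0.1,0.3],
  [10.6,0.19,0.06,0,-0.1,0.3],
  [10.6,0.19,0.06,0,-0.1,0.3],
  [10.6,0.19,0.06,0,-0.1,0.3],
])

```text
t: 18.33
position: [0.4843, -0.2124, 0.0233]
orientation: [0.547, 0.447, -0.547, 0.449]
ft_force: [-0.9, -1.0, 0.4]
width: 0.527
```

Emit:
arm_command([
  [0,0,0,0,0,0],
  [0,0,0,0,0,0],
  [0,0,0,0,0,0],
  [0,0,0,0,0,0],
  [0,0,0,0,0,0],
  [0,0,0,0,0,0],
], claw=0.5, force=80)

```text
t: 18.83
position: [0.4848, -0.2126, 0.0244]
orientation: [0.548, 0.446, -0.547, 0.45]
ft_force: [-0.6, 0.6, 5.7]
width: 0.149
```

```bash
python3 - <<'E'
from h import *
delta([])
c=cap('top','t9.png'); c=cap('scene','s9.png')
b=np.hstack([cv2.resize(cv2.imread('pics/s9.png')[130:330,180:380],(400,400)),cv2.resize(cv2.imread('pics/t9.png')[200:340,190:330],(400,400))]); cv2.imwrite('pics/s9c.png',b)
E
```

```text
t 18.83 pos [ 0.4848 -0.2126  0.0244] jaw -11.4 xaxis [ 0.0043 -0.0024 -1.    ] w 0.149 F [-0.64  0.6   5.7 ] q6 [-0.56  0.62  1.76  0.    0.75 -0.36]
```

View pics/s9c.png

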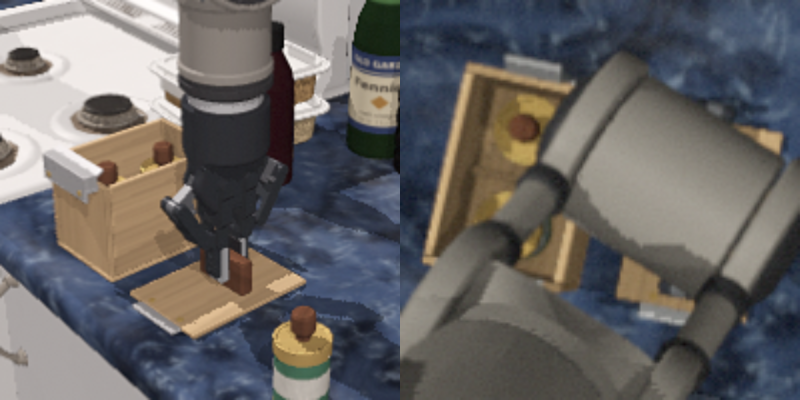

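```bash
cat >> h.py <<'E'
def mk(p,r): 
    T=np.eye(4);T[:3,:3]=r.as_matrix();T[:3,3]=p;return T
def coverT(tx,tz,pitch,ty=0.,dyaw=0.):
    """tongue tip at caddy x=tx(mm), z=98+tz mm, pitch rad"""
    r=R.from_euler('z',YAW+dyaw)*R.from_euler('y',-pitch)
    tip=CAD+R.from_euler('z',YAW).apply([tx/1000,ty/1000,.098+tz/1000])
    return mk(tip-r.apply([-.0755,0,0]),r)
def toolpose(Tc,TC):  # TC=tool_from_cover
    T=Tc@np.linalg.inv(TC); return T[:3,3],R.from_matrix(T[:3,:3])
def coverstate(TC):
    s=manip.get_state(); T=mk(s['position'],R.from_quat(s['orientation']))@TC
    c=np.linalg.inv(mk(CAD+[0,0,.098],R.from_euler('z',YAW)))@T
    tip=c@[-.0755,0,0,1]; be=c@[.0685,0,0,1]; o=c[:3,3]
    print('tip',np.round(tip[:3]*1e3,1),'back',np.round(be[:3]*1e3,1),'orig',np.round(o*1e3,1),'eul zyx',np.round(R.from_matrix(c[:3,:3]).as_euler('ZYX'),3))
E
python3 - <<'E'
from h import *
s=manip.get_state()
yaw=np.radians(-11.4); r=R.from_euler('z',yaw); ux=r.apply([1,0,0]);uy=r.apply([0,1,0])
p=s['position']; hv=np.array([.4832,-.2117,0])
h=ux*(p@ux)+uy*(hv@uy); h[2]=0
# project TCP to handle height along tool axis small tilt: ignore
print('handle y offset of TCP',(p-hv)@uy,'x',(p-hv)@ux)
C=mk(h-ux*.010,r)
TC=np.linalg.inv(mk(p,R.from_quat(s['orientation'])))@C
np.save('TC.npy',TC); coverstate(TC)
delta([((p[0],p[1],.22),None),toolpose(coverT(-52,45,0.24),TC),toolpose(coverT(-52,8,0.24),TC)])
E
```

```text
handle y offset of TCP -0.0006265732744538689 x 0.0017138783345046708
tip [ -74. -119.  -98.] back [  70.  -116.9  -98. ] orig [   1.5 -117.9  -98. ] eul zyx [0.014 0.    0.   ]
t 18.93 pos [ 0.4848 -0.2127  0.0244] jaw -11.39 xaxis [ 0.0043 -0.0024 -1.    ] w 0.147 F [-0.23 -0.25  6.57] q6 [-0.56  0.62  1.76  0.    0.75 -0.36]
[-19.55, 0.09, 0.03, 0.0, 0.0, 0.0] n 4.7
[-16.27, 1.61, -11.73, 0.8, -0.1, 13.7] n 4.8
[-12.57, 1.6, -11.74, 0.8, -0.1, 13.7] n 4.1
```

Emit:
arm_command([
  [-1,0,0,0,0,0],
  [-3,0,0,0,0,0],
  [-6,0,0,0,0,0],
  [-10,0,0,0,0,0],
  [-14,0,0,0,0,1],
  [-17,0.1,-0.5,0.1,0,4],
  [-18,0.5,-2,0.2,0,7],
  [-18,0.9,-5,0.4,0,10],
  [-17.5,1.3,-8.5,0.6,-0.1,12.5],
  [-17,1.6,-10.8,0.8,-0.1,13.7],
  [-16.5,1.61,-11.73,0.8,-0.1,13.7],
  [-16.3,1.61,-11.73,0.8,-0.1,13.7],
  [-16.3,1.61,-11.73,0.8,-0.1,13.7],
  [-16.3,1.61,-11.73,0.8,-0.1,13.7],
])

```text
t: 20.1
position: [0.5227, -0.1012, 0.1861]
orientation: [0.599, 0.374, -0.493, 0.507]
ft_force: [0.5, -0.5, -1.2]
width: 0.149
```

```bash
python3 - <<'E'
from h import *
TC=np.load('TC.npy')
c=cap('scene','s10.png'); c=cap('top','t10.png'); coverstate(TC)
delta([toolpose(coverT(-54,8,0.24),TC)])
b=np.hstack([cv2.resize(cv2.imread('pics/s10.png')[80:280,160:360],(400,400)),cv2.resize(cv2.imread('pics/t10.png')[180:320,170:310],(400,400))]); cv2.imwrite('pics/s10c.png',b)
E
```

```text
tip [-52.2  -1.   44.3] back [87.8 -1.2 78.1] orig [21.2 -1.1 62. ] eul zyx [-0.002 -0.237  0.001]
t 20.2 pos [ 0.5228 -0.1015  0.1861] jaw -12.28 xaxis [ 0.2334 -0.0518 -0.971 ] w 0.149 F [-0.08 -0.06 -0.67] q6 [-0.35  0.29  1.79  0.04  0.82 -0.17]
[3.45, -1.05, -0.11, -0.1, -0.0, 0.2] n 0.9
```

View pics/s10c.png

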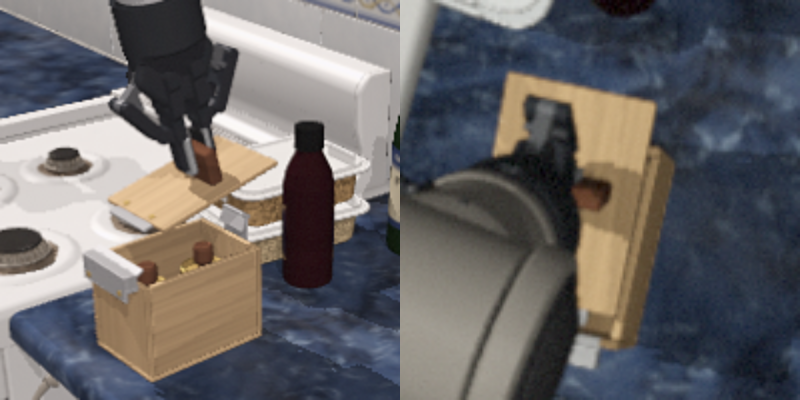

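The cover hangs above the caddy with its back edge raised and its tongue towards the slot. I'll check its actual pose in the depth data.

```bash
cat >> h.py <<'E'
def covercheck(TC,tag):
    s=manip.get_state(); T=np.linalg.inv(mk(s['position'],R.from_quat(s['orientation']))@TC)
    for n in('scene','top'):
        c=cap(n,n[0]+tag+'.png');W=pts(c);hsv=cv2.cvtColor(c['image'],cv2.COLOR_RGB2HSV)
        L=W@T[:3,:3].T+T[:3,3]
        near=(abs(L[...,0])<.09)&(abs(L[...,1])<.055)&(abs(L[...,2]-.005)<.008)
        for nm,m in(('wood',near&(hsv[...,1]>60)&(hsv[...,0]<25)&(W[...,2]>.1)),('steel',near&(hsv[...,1]<40)&(L[...,0]<-.06))):
            q=L[m]*1e3
            if len(q)<15: print(n,nm,len(q));continue
            A=np.c_[q[:,:2],np.ones(len(q))];k=np.linalg.lstsq(A,q[:,2],rcond=None)[0]
            print(n,nm,len(q),'x',np.round(np.percentile(q[:,0],[.5,99.5]),1),'y',np.round(np.percentile(q[:,1],[.5,99.5]),1),'slope',np.round(k[:2],3),'z0',round(k[2],1))
E
python3 - <<'E'
from h import *
covercheck(np.load('TC.npy'),'11')
E
```

```text
scene wood 1590 x [-65.   66.7] y [-46.5  43.8] slope [0.006 0.005] z0 4.3
scene steel 112 x [-75.9 -64.5] y [-27.8  27.1] slope [-0.009  0.004] z0 1.5
top wood 1822 x [-63.8  67.6] y [-45.   45.8] slope [ 0.005 -0.003] z0 6.2
top steel 9
```

The measured cover agrees with the model to about 1 mm. Moving down in front of the slot.

Emit:
arm_command([
  [1,-0.3,-0.1,0,0,0],
  [2.2,-0.7,-0.1,0,0,0.1],
  [3.2,-1,-0.11,0,0,0.2],
  [3.45,-1.05,-0.11,0,0,0.2],
  [3.45,-1.05,-0.11,0,0,0.2],
  [3.45,-1.05,-0.11,0,0,0.2],
])

```text
t: 20.8
position: [0.5213, -0.0992, 0.1503]
orientation: [0.6, 0.373, -0.492, 0.508]
ft_force: [0.8, 0.3, -1.6]
width: 0.148
```

```bash
python3 - <<'E'
from h import *
TC=np.load('TC.npy');coverstate(TC)
c=cap('scene','s12.png')
delta([toolpose(coverT(-62,4.5,0.24),TC),toolpose(coverT(-68,2.5,0.24),TC),toolpose(coverT(-73,1.5,0.24),TC)])
cv2.imwrite('pics/s12c.png',cv2.resize(cv2.imread('pics/s12.png')[120:280,160:320],(800,600)[:1]*1+(600,)) if 0 else cv2.resize(cv2.imread('pics/s12.png')[130:270,180:320],(600,600),interpolation=2))
E
```

```text
tip [-54.    0.9   8.2] back [85.9  0.8 42.5] orig [19.4  0.9 26.2] eul zyx [-0.001 -0.241  0.001]
t 20.85 pos [ 0.5215 -0.0992  0.1506] jaw -12.23 xaxis [ 0.2378 -0.0523 -0.9699] w 0.146 F [-0.32  1.13 -1.6 ] q6 [-0.35  0.34  1.85  0.05  0.71 -0.17]
[0.19, -0.89, 0.09, -0.0, -0.0, -0.1] n 0.2
[0.24, -1.53, 0.09, -0.0, -0.0, -0.1] n 0.4
[0.22, -2.03, 0.09, -0.0, -0.0, -0.1] n 0.5
```

View pics/s12c.png

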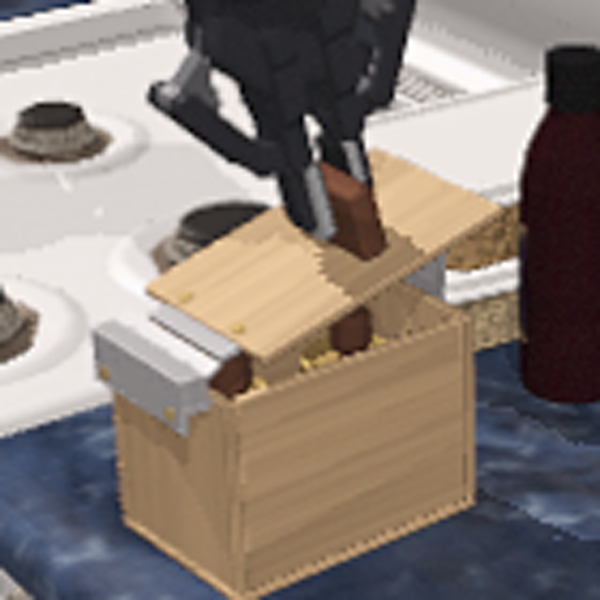

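The tongue, around (200,330), is just behind and above the slot mouth, pointing at it. I'll feed it in slowly.

Emit:
arm_command([
  [0.1,-0.45,0.05,0,0,0],
  [0.19,-0.89,0.09,0,0,-0.1],
  [0.22,-1.2,0.09,0,0,-0.1],
  [0.24,-1.53,0.09,0,0,-0.1],
  [0.24,-1.53,0.09,0,0,-0.1],
  [0.24,-1.53,0.09,0,0,-0.1],
])

```text
t: 21.35
position: [0.5067, -0.0966, 0.1439]
orientation: [0.6, 0.374, -0.493, 0.508]
ft_force: [0.7, -0.6, -2.0]
width: 0.149
```

```bash
python3 - <<'E'
from h import *
TC=np.load('TC.npy');coverstate(TC)
delta([toolpose(coverT(-73,1.5,0.24),TC),toolpose(coverT(-75,1.0,0.22),TC)])
E
```

```text
tip [-68.9   0.4   2. ] back [71.   0.3 36. ] orig [ 4.5  0.3 19.8] eul zyx [-0.    -0.238  0.001]
t 21.35 pos [ 0.5067 -0.0966  0.1439] jaw -12.21 xaxis [ 0.2351 -0.0515 -0.9706] w 0.149 F [ 0.66 -0.63 -2.01] q6 [-0.36  0.32  1.89  0.05  0.69 -0.18]
[-0.07, -0.41, 0.03, -0.0, -0.1, 0.1] n 0.1
[0.11, -0.57, 0.03, -0.0, -0.1, -1.1] n 0.1
```

No contact yet. I'll push on to find the slot's back.

Emit:
arm_command([
  [-0.03,-0.2,0,0,0,0],
  [-0.07,-0.41,0,0,0,0],
  [-0.07,-0.41,0,0,0,0],
  [-0.07,-0.41,0,0,0,0],
])

```text
t: 21.68
position: [0.5027, -0.0957, 0.1436]
orientation: [0.6, 0.374, -0.493, 0.508]
ft_force: [-0.1, -1.0, -1.3]
width: 0.146
```

```bash
python3 - <<'E'
from h import *
TC=np.load('TC.npy');coverstate(TC)
c=cap('scene','s13.png')
delta([toolpose(coverT(-75,1.0,0.22),TC)])
cv2.imwrite('pics/s13c.png',cv2.resize(cv2.imread('pics/s13.png')[130:270,180:320],(600,600),interpolation=2))
E
```

```text
tip [-73.    0.4   1.6] back [67.   0.3 35.6] orig [ 0.4  0.3 19.4] eul zyx [-0.    -0.238  0.001]
t 21.73 pos [ 0.5028 -0.0958  0.1436] jaw -12.21 xaxis [ 0.2352 -0.0515 -0.9706] w 0.148 F [ 0.91  0.42 -1.82] q6 [-0.36  0.32  1.9   0.05  0.68 -0.18]
[0.17, -0.18, 0.03, -0.0, -0.1, -1.1] n 0.1
```

View pics/s13c.png

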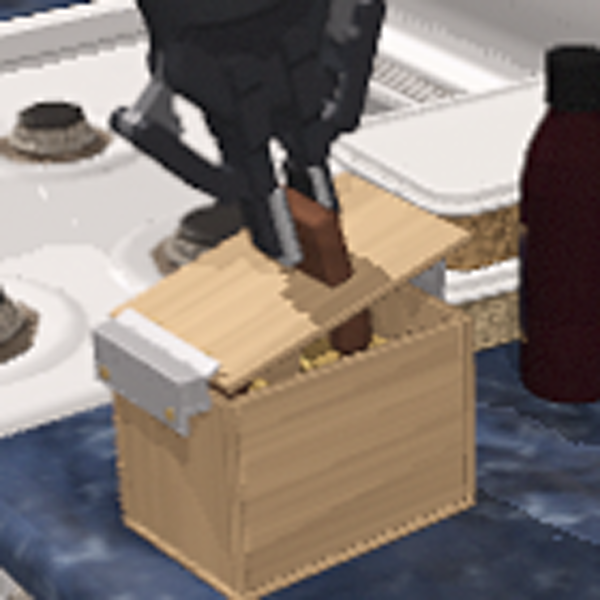

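The tongue is in the slot under its roof, at about (165,345), with no contact force. Now the pivot.

```bash
python3 - <<'E'
from h import *
TC=np.load('TC.npy')
delta([toolpose(coverT(*a),TC) for a in((-74.5,1,.2),(-75.2,.8,.16),(-75.5,.5,.12),(-75.5,.3,.08))])
E
```

```text
t 21.73 pos [ 0.5028 -0.0958  0.1436] jaw -12.21 xaxis [ 0.2352 -0.0515 -0.9706] w 0.148 F [ 0.91  0.42 -1.82] q6 [-0.36  0.32  1.9   0.05  0.68 -0.18]
[0.35, -0.09, 0.03, -0.0, -0.1, -2.2] n 0.3
[0.7, -0.09, 0.03, -0.0, -0.1, -4.5] n 0.6
[1.08, -0.06, 0.03, -0.0, -0.1, -6.8] n 0.9
[1.45, -0.02, 0.03, -0.0, -0.1, -9.1] n 1.3
```

Emit:
arm_command([
  [0.17,-0.06,0,0,0,-1.1],
  [0.35,-0.09,0,0,0,-2.2],
  [0.52,-0.09,0,0,0,-3.4],
  [0.7,-0.09,0,0,0,-4.5],
  [0.89,-0.07,0,0,0,-5.6],
  [1.08,-0.06,0,0,0,-6.8],
  [1.08,-0.06,0,0,0,-6.8],
  [1.08,-0.06,0,0,0,-6.8],
])

```text
t: 22.4
position: [0.5051, -0.0963, 0.1327]
orientation: [0.577, 0.409, -0.522, 0.477]
ft_force: [0.8, 0.0, -1.3]
width: 0.147
```

```bash
python3 - <<'E'
from h import *
TC=np.load('TC.npy');coverstate(TC)
c=cap('scene','s14.png')
delta([toolpose(coverT(*a),TC) for a in((-75.5,.3,.08),(-75.5,0,.04),(-75.5,0,0),(-75.5,-3,0),(-75.5,-5,-.03))])
cv2.imwrite('pics/s14c.png',cv2.resize(cv2.imread('pics/s14.png')[130:270,180:320],(600,600),interpolation=2))
E
```

```text
tip [-75.2   0.3   0.2] back [67.8  0.3 17.4] orig [-0.2  0.3  9.2] eul zyx [-0.    -0.119  0.001]
t 22.45 pos [ 0.5048 -0.0962  0.1327] jaw -12.21 xaxis [ 0.1209 -0.0267 -0.9923] w 0.147 F [-0.24  0.26 -1.94] q6 [-0.35  0.38  1.81  0.02  0.82 -0.15]
[0.34, 0.09, 0.03, -0.0, -0.1, -2.3] n 0.3
[0.71, 0.16, 0.03, -0.0, -0.1, -4.6] n 0.6
[1.06, 0.22, 0.03, -0.0, -0.1, -6.8] n 1.0
[1.36, 0.18, 0.03, -0.0, -0.1, -6.8] n 1.0
[1.82, 0.2, 0.03, -0.0, -0.1, -8.6] n 1.2
```

View pics/s14c.png

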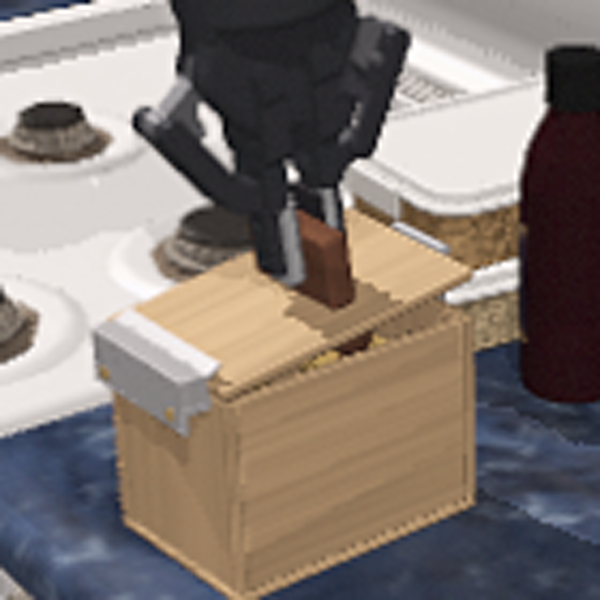

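Pivoting freely, with the back edge still in front of the clip. Continuing down onto the clip.

Emit:
arm_command([
  [0.17,0.05,0,0,0,-1.1],
  [0.34,0.09,0,0,0,-2.3],
  [0.52,0.12,0,0,0,-3.4],
  [0.71,0.16,0,0,0,-4.6],
  [0.88,0.19,0,0,0,-5.7],
  [1.06,0.22,0,0,0,-6.8],
  [1.06,0.22,0,0,0,-6.8],
  [1.06,0.22,0,0,0,-6.8],
])

```text
t: 23.12
position: [0.5086, -0.097, 0.1225]
orientation: [0.551, 0.442, -0.549, 0.446]
ft_force: [0.2, 0.1, 0.8]
width: 0.149
```

```bash
python3 - <<'E'
from h import *
TC=np.load('TC.npy');coverstate(TC)
c=cap('scene','s15.png')
delta([])
cv2.imwrite('pics/s15c.png',cv2.resize(cv2.imread('pics/s15.png')[130:270,180:320],(600,600),interpolation=2))
E
```

```text
tip [-75.1   0.3  -0. ] back [68.9  0.3  0.1] orig [0.4 0.3 0.1] eul zyx [-0.    -0.001  0.001]
t 23.17 pos [ 0.5086 -0.097   0.1226] jaw -12.21 xaxis [ 0.0057 -0.0019 -1.    ] w 0.148 F [ 0.38 -0.11  0.58] q6 [-0.34  0.46  1.71  0.    0.97 -0.12]
```

View pics/s15c.png

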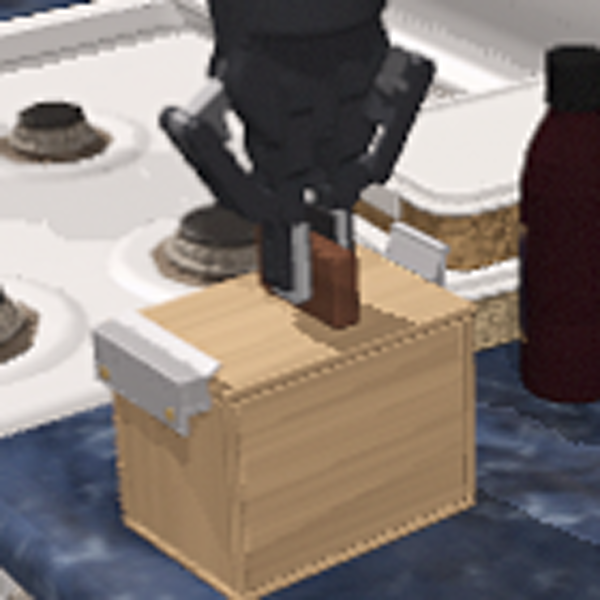

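The cover lies flat with its back edge under the clip, which is at (415,250). I'll press down a little to make sure it has snapped, then release.

Emit:
arm_command([
  [0.2,0,0,0,0,0],
  [0.4,0,0,0,0,0],
  [0.6,0,0,0,0,0],
  [0.6,0,0,0,0,0],
])

```text
t: 23.5
position: [0.5087, -0.0971, 0.1223]
orientation: [0.552, 0.441, -0.548, 0.447]
ft_force: [-15.7, 4.8, 48.5]
width: 0.145
```

```bash
python3 - <<'E'
from h import *
TC=np.load('TC.npy');coverstate(TC);delta([])
E
```

```text
tip [-74.9   0.3  -0.6] back [69.1  0.3  0.2] orig [ 0.6  0.3 -0.2] eul zyx [-0.    -0.005  0.   ]
t 23.5 pos [ 0.5087 -0.0971  0.1223] jaw -12.19 xaxis [ 0.0094 -0.0035 -0.9999] w 0.145 F [-15.7    4.84  48.49] q6 [-0.34  0.45  1.72 -0.    0.96 -0.12]
```

That pressed harder than I wanted, at 48 N through the finger grip. Back off straight away and release.

Emit:
arm_command([
  [-0.5,0,0,0,0,0],
  [-0.5,0,0,0,0,0],
])

```text
t: 23.67
position: [0.5086, -0.0971, 0.1227]
orientation: [0.552, 0.442, -0.549, 0.446]
ft_force: [2.5, 0.2, 1.3]
width: 0.145
```

Emit:
arm_command([
  [0,0,0,0,0,0],
  [0,0,0,0,0,0],
  [0,0,0,0,0,0],
  [0,0,0,0,0,0],
  [0,0,0,0,0,0],
], claw=4.5)

```text
t: 24.08
position: [0.5081, -0.0969, 0.1212]
orientation: [0.551, 0.442, -0.549, 0.445]
ft_force: [-0.8, -1.0, 0.7]
width: 0.529
```

Emit:
arm_command([
  [-1,0,0,0,0,0],
  [-4,0,0,0,0,0],
  [-8,0,0,0,0,0],
  [-12,0,0,0,0,0],
  [-15,0,0,0,0,0],
  [-15,0,-4,0,0,0],
  [-15,0,-8,0,0,0],
  [-15,0,-12,0,0,0],
  [-15,0,-16,0,0,0],
  [-15,0,-20,0,0,0],
  [-15,0,-22,0,0,0],
  [-15,0,-22,0,0,0],
])

```text
t: 25.08
position: [0.5541, 0.1225, 0.272]
orientation: [0.551, 0.444, -0.548, 0.447]
ft_force: [-0.1, -0.1, -1.2]
width: 0.53
```

```bash
python3 - <<'E'
from h import *
delta([])
T=np.linalg.inv(mk(CAD+[0,0,.098],R.from_euler('z',YAW)))
for n in('scene','top'):
    c=cap(n,n[0]+'16.png');W=pts(c);hsv=cv2.cvtColor(c['image'],cv2.COLOR_RGB2HSV)
    L=W@T[:3,:3].T+T[:3,3]
    m=(abs(L[...,0])<.08)&(abs(L[...,1])<.055)&(abs(L[...,2]-.005)<.012)&(hsv[...,1]>60)&(hsv[...,0]<25)
    q=L[m]*1e3;A=np.c_[q[:,:2],np.ones(len(q))];k=np.linalg.lstsq(A,q[:,2],rcond=None)[0]
    print(n,len(q),np.round(np.percentile(q,[.5,99.5],axis=0),1).tolist(),np.round(k,3))
    m=(abs(L[...,0])<.05)&(abs(L[...,1])<.04)&(L[...,2]>.025)&(L[...,2]<.05);q=L[m]*1e3
    print(' handle',len(q),cv2.minAreaRect(q[:,:2].astype(np.float32)))
    m=(L[...,0]>.055)&(L[...,0]<.085)&(abs(L[...,1])<.03)&(L[...,2]>.008)&(L[...,2]<.03)&(hsv[...,1]<50);q=L[m]*1e3
    print(' clip',len(q),np.round(np.percentile(q,[2,50,98],axis=0),1).tolist())
b=np.hstack([cv2.resize(cv2.imread('pics/s16.png')[120:350,180:410],(400,400)),cv2.resize(cv2.imread('pics/t16.png')[130:350,190:410],(400,400))]); cv2.imwrite('pics/s16c.png',b)
E
```

```text
t 25.08 pos [0.5541 0.1225 0.272 ] jaw -11.95 xaxis [ 6.e-03 -3.e-04 -1.e+00] w 0.53 F [-0.07 -0.05 -1.19] q6 [ 0.08  0.4   1.36 -0.    1.38  0.29]
scene 1500 [[-65.4, -47.4, -6.8], [67.8, 44.9, 16.0]] [0.009 0.058 4.351]
 handle 234 ((10.125740051269531, -1.3541145324707031), (62.63479995727539, 16.108901977539062), 89.36986541748047)
 clip 118 [[65.4, -19.2, 8.4], [70.1, -1.6, 15.5], [75.2, 17.6, 22.6]]
top 3293 [[-63.5, -45.2, -3.9], [66.4, 46.3, 12.1]] [-1.00e-03  9.00e-03  6.02e+00]
 handle 234 ((9.727856636047363, 0.6422786712646484), (58.91232681274414, 12.394449234008789), 89.81644439697266)
 clip 112 [[65.2, -16.7, 10.6], [69.9, 0.3, 20.0], [74.3, 18.0, 26.5]]
```

View pics/s16c.png

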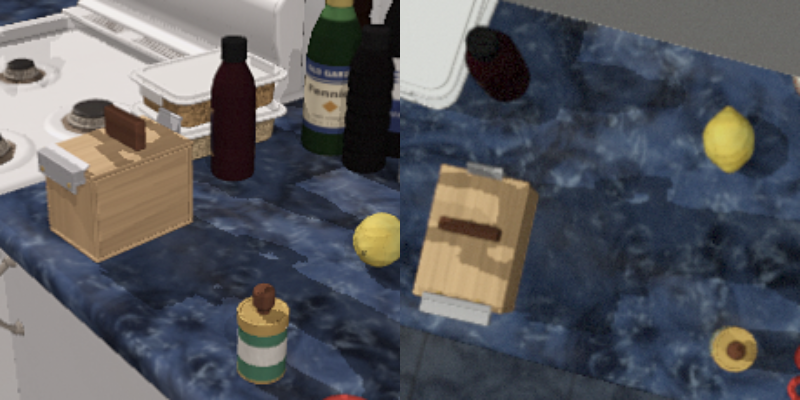

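Closed, flat and under the upright clip. The empty tin and the bottle are standing, and the arm is clear. Handing the job in.

```bash
python3 -c "
from h import *
print(manip.job_done())"
```

```text
the job is handed in; nothing more can be done
None
```

I closed the caddy with the two full tins inside and handed the job in at about 25 s of the 72 s allowed. The empty tin is standing upright where it started.

- **Weighing:** lifting each tin showed one at about 0.9 N, so that is the empty one. The other two read about 3.3 N and 3.4 N, so both are full. One full tin is in the rear bay and the other in the front bay.
- **Cover:** I fed the tongue into the slot with the back edge raised 0.24 rad, then pivoted the cover down.
- **Last checks:** the camera shows the cover flat on the rim, with its handle within about 1.5 mm of its shut position. The clip's nose overhangs the back edge by about 3 mm. The sauce bottle and the empty tin are upright, and the arm is clear of everything.
- **Pressed too hard once:** a final press to make sure the cover had snapped shut reached about 48 N at the wrist, more than I meant. It went through the finger grip on the handle, not the gripper's body, and stayed below the 120 N wrist limit. I backed off at once.
- **One check disagreed:** a plane fitted to the cover in the scene camera came out with a 0.058 sideways slope. I put that down to pixels from the caddy's side wall, since the top camera's fit was flat to 0.01.

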